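Gauge a chair rail against the T-handled flip stop

TASK

On the cutting jig, flip down the stop that has the T-shaped handle, so that its leaf lies flat across the fence, then slide the dark rail along the channel until its end rests against that leaf. Then flip the same stop back up to upright and leave the rail where it was gauged, lying in the channel. Leave the plain stop standing.

Things in the scene. Friction and masses are not known exactly. Their poses are not given: they have to be found in the camera images.
- rail_mid (a point): Centre, half-way up, of the loose dark rail: 210 mm long (y), 34 wide (x), 46 tall (z), 0.3 kg. It lies in the 41 mm wide channel of a fixed wooden jig with a board 18 mm thick, between a fence on the far side (top 38 mm above the bench) and a lip on the robot's side (top 30 mm). The rail's top is 64 mm above the bench: pinch it across above the fence, or push its end. Starts between the stops.
- tee_gauge (a point): Fixed point in mid-channel, 41 mm above the bench (as the rail), where the T-handled stop's leaf (18 mm wide) crosses when down; the rail resting against it has its centre 114 mm from here, towards the jig's middle. x: across the channel, away from the robot; y: along it. The hinge pin is parallel to y, 70 mm from here along +x, 46 mm above the bench. This stop may be at either end of the jig.
- tee_handle (a point): Centre of the T-handle, a round aluminium bar of 16 mm diameter, 40 mm long along the channel, across the free end of the T-handled stop's leaf, 125 mm from the hinge pin. Leaf down: 55 mm to the robot's side of tee_gauge, 46 mm above the bench. Upright: above the pin, 171 mm above the bench. Pinched by its two ends from above, it turns between the fingers as it is led along its arc.
- tee_leaf (a joint): Angle of the T-handled stop's leaf in rad: 0 = down, level across fence and channel, pointing to the robot; 1.57 = upright; 1.92 = leaning back at its limit. Starts at 1.45 to 1.85. Aluminium bar 18 mm wide, 14 mm thick, 0.15 kg. The hinge is slightly stiff (under 3 N at the handle): it holds the leaf within 25 degrees of upright; lower than 50 degrees above level the leaf sinks by itself.
- plain_leaf (a joint): Angle of the plain stop's leaf in rad, measured the same way (0 = down, 1.57 = upright, 1.92 = limit). It stands at the other end of the jig and has the same hinge and leaf, 125 mm long, but no crosswise handle. It starts at 1.45 to 1.85 and is to be left standing.

How it is judged:
By the outcome, as a careful person would: the job done as asked, in the order asked, and still so for the second after the job is handed in, with the robot touching nothing.
It also fails if it takes over 58 s, if anything falls off the work surface, if the arm or the gripper's body presses on something with over 40 N, if the wrist force passes 120 N, or if a joint passes its speed limit or range.

ROBOT

A 7-joint arm with a two-finger parallel gripper is mounted at the origin on the work surface. World frame = base frame: x ahead of the robot, y to its left, z up, the work surface at z = 0. Lengths are in m, angles in rad, forces in N, time in s.
With the tool pointing down it reaches from about 0.4 to 0.85 m from the base axis. Payload 4.5 kg.
Tool frame: the origin (TCP) lies between the finger pads; the fingertips stand 19 mm ahead of it and the grasp point (between the pads) is the TCP (r.tips_ahead is the distance from the TCP to the fingertips, in m); z points along the fingers, y is the line along which they close (so a half turn about z gives the same grasp; the last joint's range is limited). The gripper opens to 88 mm and grips with 3 to 60 N. Pads are 18 mm wide; open, the fingers measure 123 mm over their backs; the gripper's body (75 mm by 187 mm) begins 45 mm behind the grasp point.
Start: joints at [1.254, 0.689, -0.195, 1.565, 0.157, 0.902, -0.215], TCP at [0.215, -0.587, 0.258] pointing down, gripper open.
Joint ranges: [-3.01, 3.01], [-0.46, 2.08], [-1.47, 1.51], [0.13, 2.56], [-1, 4.14], [0.04, 2.09], [-2.66, 2.66]. Speed limits (rad/s): [2.57, 2.57, 3.14, 3.14, 3.14, 3.14, 3.14].

INTERFACE

Orientations are given as a unit quaternion [x, y, z, w].
In Python, from plant import r, cams, models gives the robot as it stands. The module is installed in compiled form; this text tells all that it offers.
- The arm moves only by the tool jog_arm, never from a script. Its arguments are lists of equal length, an entry for each row: "turn": the turn, a rotation vector about the tool's x, y, z in rad, a list of three; "translation": the shift along the tool's x, y, z in m, a list of three; "grip": the closure, from 0 (fully open) to 1 (shut). In form: {"turn": [[ax, ay, az], ...], "translation": [[tx, ty, tz], ...], "grip": [grip, ...]}. A call has 1 to 20 rows; each row is the pose to reach, as a shift and turn from the pose commanded when the call began, along the tool's axes at that moment; what a row does not reach only later rows make up. A row lasts 1/8 s, in which the tool goes at most 62.5 mm and 10.7 degrees, less where a joint would pass 70% of its speed; a pose out of reach is approached as far as the arm can. A call with a gripper value outside its range is refused whole. The fingers move at their own pace and stop on an object; "force" is the grip in N (left out, the last holds). Time passes only in rows, so rows that repeat a pose let the fingers close. It gives the time, the measured TCP pose, the force, the opening and the grip force at its end, in the units of the state.
- r.get_state(): the state, without advancing time (a new reading comes with each control period).
- cams.snapshot(name): name is "side" or "top"; returns the picture (400x640x3 uint8, red, green, blue); there is no depth.
- cams.camera_params(name): a dict with "fx", "fy", "cx", "cy" (pixels), "eye" and "orientation" of the camera in the world. Camera axes: x right, y up, looking along -z (the intrinsics and any distortion apply to the point x, -y, -z); pixel columns grow to the right and rows downward; lengths in m; the calibration is good to about 2 mm. A picture is of the moment at which its call begins. camera_params takes no time and is no camera call.
- r.finish_job(): hands the job in; it is judged then, once.
Trained networks look in the newest picture that a camera, given by its name, has taken for a name from the list of things; names that differ only in an ending like _2 or _b are one class to them, and where a whole thing is asked for, a point or a joint stands for the part that bears it (a point fixed in the world has none). Each returns a list of dicts, best first, with "p" (0 to 1); they miss things now and then, are a little off and sometimes report something else, mostly with a low value. They report only what shows in the picture. A call takes as long as a camera call.
- models.find_in(camera, name): "position" ([x, y, z] in m, in world coordinates, good to about 4 mm: the middle of the surface that is visible of it).
- models.masks_of(camera, name): "pixels" (400x640 bool, what is visible of it).
- models.place_of(camera, name): "position" ([x, y, z] in m, in world coordinates, good to about 4 mm: a listed point, or the origin of a listed thing).
The state is a dict: "clock": time; "q": joint angles; "qd": joint speeds; "joint_torque": joint torques, N m; "tool_pos": TCP position; "eef_rot": TCP orientation; "contact_force": force on the tool from outside, world axes, zero at the start; "moment": the same for the moment, N m; "opening": opening from 0.0 (shut) to 1.0 (fully open); "finger_force": force on a finger pad.
Only numpy, scipy, OpenCV 4.12 (cv2) and the standard library are available. Lean on these libraries where they do the work, as an engineer would, in place of code of your own. Each camera call takes 0.05 s, during which the arm holds its last target. There are 200 camera calls.

## Working session

There is one attempt and no reset: what is moved stays moved. The work goes in short steps, Python scripts to look and compute and a tool call to move; the robot and the scene stay as the last step left them, time stands still between calls to the robot, and variables do not carry over. Pictures are saved under pics/ and viewed, at most 10 in all, crops included, and the job is handed in when it is done.

Besides the shell and the picture viewer there is one more tool, called after ">>>" as name(argument=value, ...) on one line, values as JSON. jog_arm: Moves the arm, as the interface text tells. Its arguments: {"type":"object","properties":{"turn":{"type":"array"},"translation":{"type":"array"},"grip":{"type":"array"},"force":{"type":"number"}},"required":["turn","translation","grip"]}

```bash
mkdir -p pics; python3 - <<'E'
from plant import r,cams,models
import cv2,numpy as np
for c in ("side","top"):
    im=cams.snapshot(c); cv2.imwrite(f"pics/{c}0.png",im[:,:,::-1])
    for n in ("rail_mid","tee_gauge","tee_handle"):
        print(c,n,[(np.round(d["position"],3),round(d["p"],2)) for d in models.place_of(c,n)][:3])
    for n in ("tee_leaf","plain_leaf"):
        print(c,n,[(np.round(d["position"],3),round(d["p"],2)) for d in models.find_in(c,n)][:3])
s=r.get_state(); print(s)
E
```

```text
side rail_mid [(array([ 0.536, -0.006,  0.044]), 0.71)]
side tee_gauge []
side tee_handle [(array([0.613, 0.151, 0.173]), 0.64)]
side tee_leaf [(array([0.608, 0.154, 0.131]), 0.96)]
side plain_leaf [(array([ 0.613, -0.229,  0.112]), 0.96)]
top rail_mid [(array([ 0.539, -0.012,  0.041]), 0.98)]
top tee_gauge []
top tee_handle [(array([0.621, 0.149, 0.172]), 0.91)]
top tee_leaf [(array([0.614, 0.15 , 0.157]), 0.98)]
top plain_leaf [(array([ 0.618, -0.232,  0.128]), 0.63)]
{'clock': 0.6, 'q': array([ 1.25378402,  0.68907822, -0.19459937,  1.56530967,  0.1573144 ,
        0.90248349, -0.21509193]), 'qd': array([ 1.41737403e-03, -1.29411829e-03, -8.02571658e-06, -1.08930743e-03,
        7.84123390e-04,  1.57478064e-03, -2.24163733e-03]), 'joint_torque': array([ 3.80000401e-04, -5.27249694e+01, -1.26624059e+00, -1.53679991e+01,
       -5.19530894e-02, -4.17666988e-04, -1.42732017e-05]), 'tool_pos': array([ 0.21481719, -0.5869485 ,  0.25775373]), 'eef_rot': array([9.84652246e-01, 1.74527795e-01, 1.01795695e-05, 5.22305612e-05]), 'contact_force': array([ 0.35424095, -0.52980785, -0.06028436]), 'moment': array([-0.04209001,  0.01734605,  0.02949373]), 'finger_force': 0.0, 'opening': 0.9988002250236002}
```

```bash
python3 -c "
import cv2,numpy as np
a=cv2.imread('pics/side0.png');b=cv2.imread('pics/top0.png')
cv2.imwrite('pics/both.png',cv2.resize(np.vstack([a,b]),None,fx=.75,fy=.75))"
```

```text
(no output)
```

View pics/both.png

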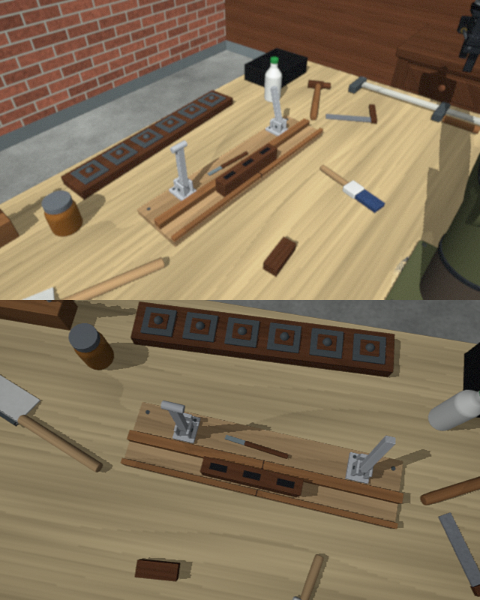

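The T-stop is at the left (+y) end (top view about (175,420) in the scaled composite). The plain stop is at the right (365,460), and the rail lies between them at (255,475). Next I measure the jig's yaw and lines.

```bash
cat > h.py <<'E'
from plant import r,cams,models
import cv2,numpy as np
from scipy.spatial.transform import Rotation as R
def cam(c):
    p=cams.camera_params(c); o=np.array(p["orientation"])
    M=R.from_quat(o).as_matrix() if o.size==4 else o
    return p,M
def ray(c,u,v,z):
    p,M=cam(c); d=M@np.array([(u-p["cx"])/p["fx"],-(v-p["cy"])/p["fy"],-1])
    e=np.array(p["eye"]); return e+d*(z-e[2])/d[2]
E
python3 - <<'E'
from h import *
for c in("side","top"): print(cams.camera_params(c))
im=cams.snapshot("top")
m=models.masks_of("top","rail_mid")[0]["pixels"]
ys,xs=np.where(m); P=np.array([ray("top",u,v,.064)[:2] for u,v in zip(xs,ys)])
print(cv2.minAreaRect(P.astype(np.float32)*1000))
for a in [((122,460),.03),((398,526),.03),((130,433),.038),((402,500),.038)]:
    (u,v),z=a; print(ray("top",u/.75,(v-300)/.75,z))
cv2.imwrite("pics/crop.png",cv2.resize(im[120:310,150:550,::-1],None,fx=2,fy=2,interpolation=cv2.INTER_CUBIC))
E
```

```text
{'fx': 482.9587408439528, 'fy': 482.9587408439528, 'cx': 319.53361019337535, 'cy': 203.16497975916005, 'eye': array([0.06842652, 0.56866282, 0.68204685]), 'orientation': array([-0.15392944,  0.40992976,  0.84369308, -0.31055644])}
{'fx': 435.4904435973676, 'fy': 435.4904435973676, 'cx': 317.87952981382324, 'cy': 206.44617442248216, 'eye': array([4.31642880e-01, 2.04435233e-04, 7.21548727e-01]), 'orientation': array([ 0.08357957, -0.07225809, -0.63680751,  0.7630658 ])}Traceback (most recent call last):
  File "<stdin>", line 5, in <module>
  File "h.py", line 9, in ray
    p,M=cam(c); d=M@np.array([(u-p["cx"])/p["fx"],-(v-p["cy"])/p["fy"],-1])
        ~~~^^^
  File "h.py", line 5, in cam
    p=cams.camera_params(c); o=np.array(p["orientation"])
ValueError: time passes only in moves, steps and waits
```

```bash
sed -i 's/^def cam/import functools\n@functools.lru_cache\ndef cam/' h.py
python3 - <<'E'
from h import *
im=cams.snapshot("top")
m=models.masks_of("top","rail_mid")[0]["pixels"]
ys,xs=np.where(m); P=np.array([ray("top",u,v,.064)[:2] for u,v in zip(xs,ys)])
print(cv2.minAreaRect(P.astype(np.float32)*1000))
for a in [((122,460),.03),((398,526),.03),((130,433),.038),((402,500),.038)]:
    (u,v),z=a; print(ray("top",u/.75,(v-300)/.75,z))
cv2.imwrite("pics/crop.png",cv2.resize(im[120:310,150:550,::-1],None,fx=2,fy=2,interpolation=cv2.INTER_CUBIC))
print(r.get_state()["clock"])
E
```

```text
((537.7689819335938, -8.070152282714844), (210.42982482910156, 40.57484817504883), 87.0072250366211)
[0.52892747 0.27066616 0.03      ]
[ 0.49583513 -0.32701095  0.03      ]
[0.58909635 0.26576193 0.038     ]
[ 0.54970283 -0.32759206  0.038     ]
0.8
```

View pics/crop.png

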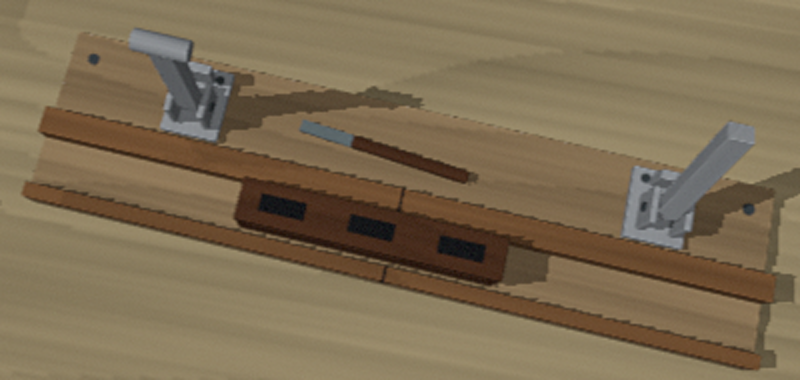

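The T-handle is at crop (160,43) and its base at (198,105). The plain base is at (655,210), and the rail sits in the channel with its top face centred near (372,225). A chisel lies behind the fence, clear of the motions.

```bash
python3 - <<'E'
from h import *
def q(u,v,z): return ray("top",150+u/2,120+v/2,z)[:2]
for n,a,b,z in [("lip outer",(25,190),(757,367),.03),("fence far top",(47,107),(776,275),.038),("board far",(85,34),(775,190),.018),("base",(198,105),(655,208),.025)]:
    A,B=q(*a,z),q(*b,z); d=A-B; print(n,A.round(4),B.round(4),"yaw",np.arctan2(-d[0],d[1]).round(4))
print(R.from_quat(r.get_state()["eef_rot"]).as_matrix().round(3))
E
```

```text
lip outer [0.5262 0.2702] [ 0.4919 -0.3239] yaw -0.0576
fence far top [0.5955 0.2671] [ 0.5646 -0.3297] yaw -0.0516
board far [0.6695 0.2592] [ 0.6388 -0.3337] yaw -0.0518
base [0.6229 0.1489] [ 0.6042 -0.2352] yaw -0.0487
[[ 0.939  0.344  0.   ]
 [ 0.344 -0.939 -0.   ]
 [-0.     0.    -1.   ]]
```

>>> jog_arm(turn=[[0, 0, 0.404], [0, 0, 0.404], [0, 0, 0.404], [0, 0, 0.404], [0, 0, 0.404], [0, 0, 0.404], [0, 0, 0.404], [0, 0, 0.404], [0, 0, 0.404], [0, 0, 0.404], [0, 0, 0.404], [0, 0, 0.404], [0, 0, 0.404], [0, 0, 0.404], [0, 0, 0.404], [0, 0, 0.404], [0, 0, 0.404], [0, 0, 0.404]], translation=[[0.631, -0.554, -0.012], [0.631, -0.554, -0.012], [0.631, -0.554, -0.012], [0.631, -0.554, -0.012], [0.631, -0.554, -0.012], [0.631, -0.554, -0.012], [0.631, -0.554, -0.012], [0.631, -0.554, -0.012], [0.631, -0.554, -0.012], [0.631, -0.554, -0.012], [0.631, -0.554, -0.012], [0.631, -0.554, -0.012], [0.631, -0.554, -0.012], [0.631, -0.554, -0.012], [0.631, -0.554, -0.012], [0.631, -0.554, -0.012], [0.631, -0.554, -0.012], [0.631, -0.554, -0.012]], grip=[0, 0, 0, 0, 0, 0, 0, 0, 0, 0, 0, 0, 0, 0, 0, 0, 0, 0])

```text
clock: 3.05
tool_pos: [0.6168, 0.1487, 0.27]
eef_rot: [1.0, -0.028, 0.0, 0.0]
contact_force: [-0.5, 0.0, -0.1]
opening: 0.999
finger_force: 0.0
```

>>> jog_arm(turn=[[0, 0, 0], [0, 0, 0], [0, 0, 0], [0, 0, 0], [0, 0, 0], [0, 0, 0], [0, 0, 0]], translation=[[0, 0, 0.05], [0, 0, 0.098], [0, 0, 0.098], [0, 0, 0.098], [0, 0, 0.098], [0, 0, 0.098], [0, 0, 0.098]], grip=[0, 0, 0, 1, 1, 1, 1], force=12)

```text
clock: 3.92
tool_pos: [0.6173, 0.1503, 0.1726]
eef_rot: [1.0, -0.027, 0.001, -0.0]
contact_force: [0.4, -0.3, 1.1]
opening: 0.573
finger_force: 0.0
```

```bash
python3 - <<'E'
from h import *
im=cams.snapshot("side")
for n in("tee_handle",): print([(d["position"].round(4) if hasattr(d["position"],'round') else d["position"],d["p"]) for d in models.place_of("side",n)])
cv2.imwrite("pics/s1.png",cv2.resize(im[100:300,180:480,::-1],None,fx=2.5,fy=2.5))
print(r.get_state())
E
```

```text
[([0.6163, 0.15, 0.1723], 0.63)]
{'clock': 4.025, 'q': array([-0.31418512,  0.80359223,  0.0051431 ,  1.6166744 , -0.00546749,
        0.72072867, -1.93044483]), 'qd': array([ 0.00176321,  0.00405526,  0.0016095 ,  0.00027974,  0.00118013,
       -0.00115816, -0.00138447]), 'joint_torque': array([ 9.54334857e-03, -5.56622529e+01,  1.50047857e+00, -1.32232502e+01,
        1.71381002e-02, -7.91293639e-02, -1.19575202e-04]), 'tool_pos': array([0.61714031, 0.15022499, 0.17209391]), 'eef_rot': array([ 9.99647004e-01, -2.65663748e-02,  3.04037449e-04, -5.67232459e-05]), 'contact_force': array([ 0.518676  ,  0.51768028, -0.58111535]), 'moment': array([ 0.07258843,  0.00666189, -0.0139529 ]), 'finger_force': 0.0, 'opening': 0.4828427967880448}
```

View pics/s1.png

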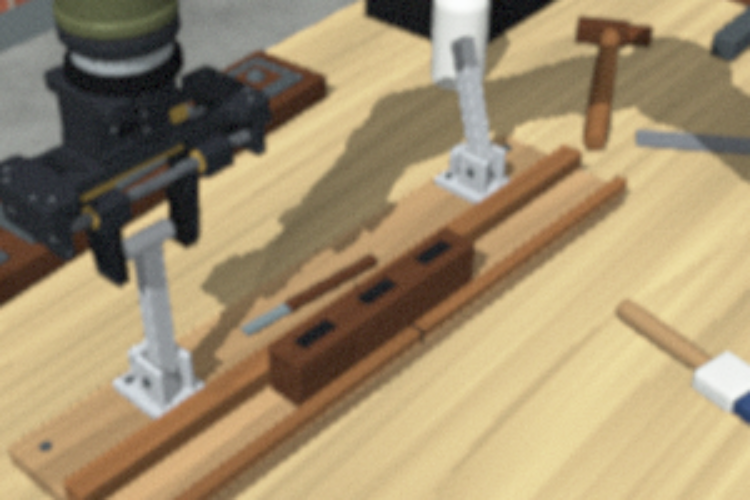

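The fingers straddle the T-handle at crop (150,238), nearly closed on its ends. I let them finish.

>>> jog_arm(turn=[[0, 0, 0], [0, 0, 0], [0, 0, 0]], translation=[[0, 0, 0], [0, 0, 0], [0, 0, 0]], grip=[1, 1, 1], force=12)

```text
clock: 4.4
tool_pos: [0.6172, 0.1509, 0.172]
eef_rot: [1.0, -0.026, 0.0, -0.001]
contact_force: [-0.2, 2.4, 3.4]
opening: 0.451
finger_force: 12.0
```

>>> jog_arm(turn=[[0, 0, 0], [0, 0, 0], [0, 0, 0], [0, 0, 0], [0, 0, 0], [0, 0, 0], [0, 0, 0], [0, 0, 0], [0, 0, 0]], translation=[[-0.013, 0, 0.0007], [-0.026, 0, 0.0027], [-0.039, 0, 0.006], [-0.051, 0, 0.011], [-0.0625, 0, 0.0167], [-0.0735, 0, 0.024], [-0.0835, 0, 0.032], [-0.093, 0, 0.0415], [-0.093, 0, 0.0415]], grip=[1, 1, 1, 1, 1, 1, 1, 1, 1])

```text
clock: 5.52
tool_pos: [0.5241, 0.1558, 0.1293]
eef_rot: [1.0, -0.026, 0.0, -0.0]
contact_force: [2.4, 4.1, -2.8]
opening: 0.451
finger_force: 12.0
```

>>> jog_arm(turn=[[0, 0, 0], [0, 0, 0], [0, 0, 0], [0, 0, 0], [0, 0, 0], [0, 0, 0], [0, 0, 0], [0, 0, 0]], translation=[[-0.008, 0, 0.01], [-0.0155, 0, 0.021], [-0.021, 0, 0.0325], [-0.026, 0, 0.045], [-0.0295, 0, 0.0575], [-0.0315, 0, 0.0705], [-0.032, 0, 0.083], [-0.032, 0, 0.083]], grip=[1, 1, 1, 1, 1, 1, 1, 1])

```text
clock: 6.52
tool_pos: [0.4935, 0.1575, 0.0466]
eef_rot: [1.0, -0.026, 0.001, -0.001]
contact_force: [4.3, 4.1, -1.5]
opening: 0.446
finger_force: 12.0
```

```bash
python3 - <<'E'
from h import *
im=cams.snapshot("side")
cv2.imwrite("pics/s2.png",cv2.resize(im[100:300,180:480,::-1],None,fx=2.5,fy=2.5))
for n in("tee_handle","rail_mid"): print([(np.round(d["position"],4),d["p"]) for d in models.place_of("side",n)])
E
```

```text
[(array([0.4891, 0.1569, 0.0482]), 0.67)]
[(array([ 0.5379, -0.0054,  0.041 ]), 0.62), (array([0.4883, 0.1564, 0.0475]), 0.59)]
```

View pics/s2.png

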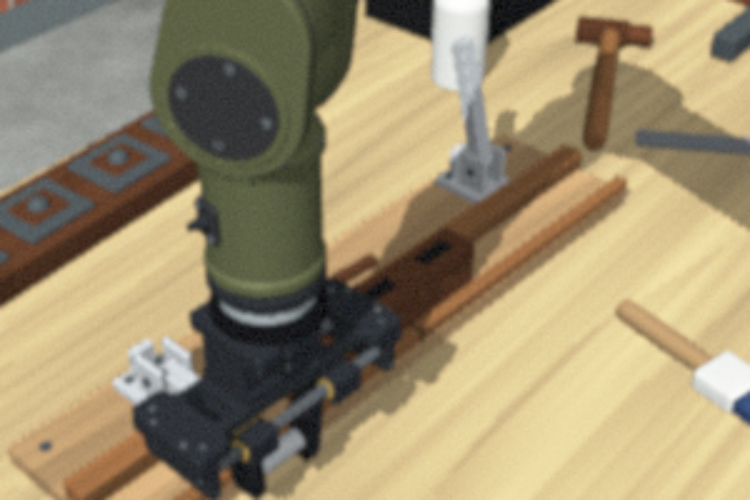

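Leaf is down: handle between the fingers at crop (285,450), rail at (420,280). Next: release, rise, turn and move over the rail.

>>> jog_arm(turn=[[0, 0, 0], [0, 0, 0], [0, 0, 0], [0, 0, 0], [0, 0, 0], [0, 0, -0.18], [0, 0, -0.36], [0, 0, -0.54], [0, 0, -0.72], [0, 0, -0.9], [0, 0, -1.08], [0, 0, -1.26], [0, 0, -1.44], [0, 0, -1.571], [0, 0, -1.571], [0, 0, -1.571]], translation=[[0, 0, 0], [0, 0, 0], [0, 0, 0], [0, 0, -0.05], [0, 0, -0.1], [0.007, 0.02, -0.12], [0.014, 0.04, -0.12], [0.02, 0.06, -0.12], [0.027, 0.08, -0.12], [0.034, 0.1, -0.12], [0.04, 0.12, -0.12], [0.047, 0.14, -0.12], [0.054, 0.162, -0.12], [0.054, 0.162, -0.12], [0.054, 0.162, -0.08], [0.054, 0.162, -0.08]], grip=[0, 0, 0, 0, 0, 0, 0, 0, 0, 0, 0, 0, 0, 0, 0, 0])

```text
clock: 8.68
tool_pos: [0.5351, -0.0087, 0.1253]
eef_rot: [0.726, 0.688, -0.003, -0.002]
contact_force: [-0.7, 0.1, 0.3]
opening: 1.002
finger_force: 0.0
```

```bash
python3 - <<'E'
from h import *
im=cams.snapshot("side")
cv2.imwrite("pics/s3.png",cv2.resize(im[100:300,180:480,::-1],None,fx=2.5,fy=2.5))
for n in("tee_handle","rail_mid"): print([(np.round(d["position"],4),d["p"]) for d in models.place_of("side",n)])
E
```

```text
[(array([0.4905, 0.1573, 0.0449]), 0.85)]
[(array([0.5503, 0.1527, 0.0427]), 0.6), (array([ 0.537 , -0.0105,  0.0391]), 0.55)]
```

View pics/s3.png

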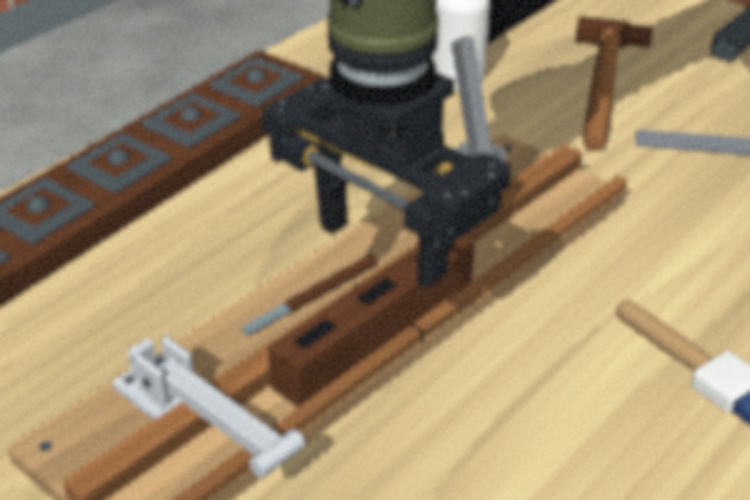

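Leaf lies flat across the fence (crop (225,410)); the gripper is over the rail, fingers straddling it at (330,225)/(435,280). Descend and pinch.

>>> jog_arm(turn=[[0, 0, 0], [0, 0, 0], [0, 0, 0], [0, 0, 0], [0, 0, 0], [0, 0, 0], [0, 0, 0], [0, 0, 0], [0, 0, 0], [0, 0, 0]], translation=[[0, 0.002, 0.03], [0, 0.002, 0.06], [0, 0.002, 0.061], [0, 0.002, 0.061], [0, 0.002, 0.061], [0, 0.002, 0.061], [0, 0.002, 0.061], [0, 0.002, 0.061], [0, 0.002, 0.061], [0, 0.002, 0.061]], grip=[0, 0, 1, 1, 1, 1, 1, 1, 1, 1], force=15)

```text
clock: 10.07
tool_pos: [0.54, -0.0079, 0.0665]
eef_rot: [0.726, 0.688, 0.0, 0.0]
contact_force: [1.0, 0.2, 3.4]
opening: 0.384
finger_force: 15.0
```

>>> jog_arm(turn=[[0, 0, 0], [0, 0, 0], [0, 0, 0], [0, 0, 0], [0, 0, 0]], translation=[[0.01, 0, 0], [0.02, 0, 0], [0.03, 0, 0], [0.038, 0, 0], [0.038, 0, 0]], grip=[1, 1, 1, 1, 1])

```text
clock: 10.7
tool_pos: [0.5409, 0.028, 0.0664]
eef_rot: [0.726, 0.688, -0.002, 0.001]
contact_force: [0.5, -4.9, 7.4]
opening: 0.385
finger_force: 15.0
```

>>> jog_arm(turn=[[0, 0, 0], [0, 0, 0], [0, 0, 0]], translation=[[0.002, 0, 0], [0.004, 0, 0], [0.004, 0, 0]], grip=[1, 1, 1])

```text
clock: 11.08
tool_pos: [0.541, 0.0299, 0.0664]
eef_rot: [0.727, 0.687, -0.003, 0.002]
contact_force: [0.2, -7.4, 8.6]
opening: 0.388
finger_force: 15.0
```

>>> jog_arm(turn=[[0, 0, 0], [0, 0, 0], [0, 0, 0]], translation=[[0.002, 0, 0], [0.003, 0, 0], [0.003, 0, 0]], grip=[1, 1, 1])

```text
clock: 11.45
tool_pos: [0.5411, 0.0326, 0.0665]
eef_rot: [0.727, 0.687, -0.003, 0.002]
contact_force: [0.3, -7.6, 7.7]
opening: 0.385
finger_force: 15.0
```

```bash
python3 - <<'E'
from h import *
im=cams.snapshot("side")
cv2.imwrite("pics/s4.png",cv2.resize(im[190:290,230:360,::-1],None,fx=6,fy=6))
for n in("rail_mid",): print([(np.round(d["position"],4),d["p"]) for d in models.place_of("side",n)])
E
```

```text
[(array([0.5378, 0.0326, 0.0409]), 0.8)]
```

View pics/s4.png

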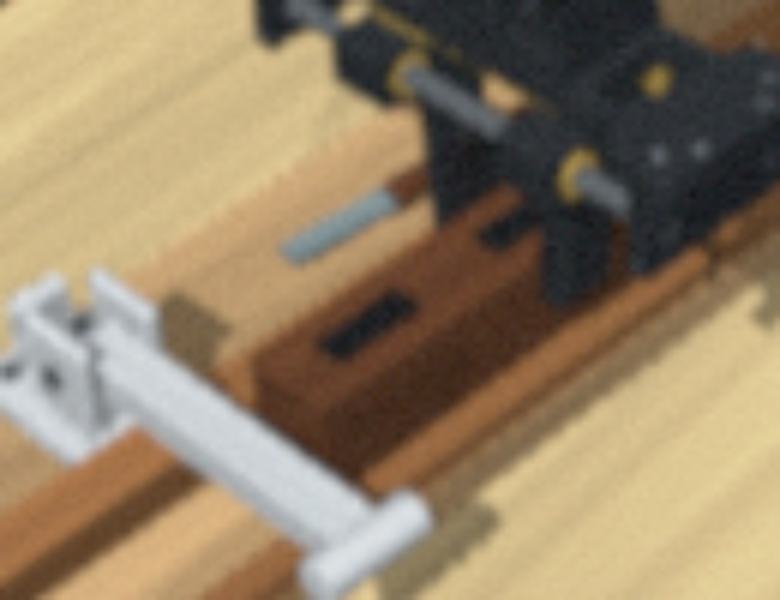

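A small gap still shows between the rail end (crop (300,420)) and the leaf edge, some 7 mm. Continue.

>>> jog_arm(turn=[[0, 0, 0], [0, 0, 0], [0, 0, 0]], translation=[[0.002, 0, 0], [0.004, 0, 0], [0.004, 0, 0]], grip=[1, 1, 1])

```text
clock: 11.92
tool_pos: [0.5413, 0.0368, 0.0664]
eef_rot: [0.727, 0.687, -0.003, 0.002]
contact_force: [-0.1, -7.4, 6.9]
opening: 0.386
finger_force: 15.0
```

>>> jog_arm(turn=[[0, 0, 0], [0, 0, 0], [0, 0, 0]], translation=[[0.002, 0, 0], [0.003, 0, 0], [0.003, 0, 0]], grip=[1, 1, 1])

```text
clock: 12.3
tool_pos: [0.5414, 0.0396, 0.0664]
eef_rot: [0.727, 0.687, -0.003, 0.002]
contact_force: [-1.3, -8.1, 7.7]
opening: 0.385
finger_force: 15.0
```

>>> jog_arm(turn=[[0, 0, 0], [0, 0, 0]], translation=[[0.002, 0, 0], [0.002, 0, 0]], grip=[1, 1])

```text
clock: 12.55
tool_pos: [0.5416, 0.0417, 0.0664]
eef_rot: [0.727, 0.687, -0.003, 0.002]
contact_force: [-0.9, -7.6, 7.8]
opening: 0.381
finger_force: 15.0
```

Still sliding freely with steady friction (~7.5 N), so go on in small steps.

>>> jog_arm(turn=[[0, 0, 0], [0, 0, 0]], translation=[[0.002, 0, 0], [0.002, 0, 0]], grip=[1, 1])

```text
clock: 12.8
tool_pos: [0.5416, 0.0429, 0.0664]
eef_rot: [0.727, 0.687, -0.004, 0.002]
contact_force: [-0.4, -7.8, 8.3]
opening: 0.384
finger_force: 15.0
```

>>> jog_arm(turn=[[0, 0, 0], [0, 0, 0]], translation=[[0.002, 0, 0], [0.002, 0, 0]], grip=[1, 1])

```text
clock: 13.05
tool_pos: [0.5416, 0.0431, 0.0664]
eef_rot: [0.727, 0.686, -0.005, 0.003]
contact_force: [-1.0, -12.2, 9.3]
opening: 0.381
finger_force: 15.0
```

```bash
python3 - <<'E'
from h import *
im=cams.snapshot("side")
cv2.imwrite("pics/s5.png",cv2.resize(im[190:290,230:360,::-1],None,fx=6,fy=6))
for n in("rail_mid",): print([(np.round(d["position"],4),d["p"]) for d in models.place_of("side",n)])
E
```

```text
[(array([0.5402, 0.0432, 0.0421]), 0.91)]
```

View pics/s5.png

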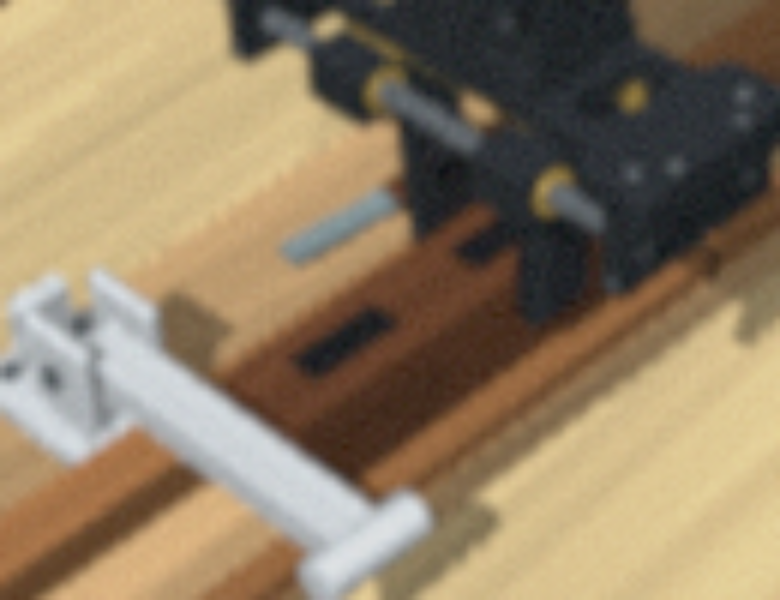

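Rail end now touches the leaf along crop (235,385)-(330,450) and the TCP has stopped at y=0.043 with a force jump. Release and rise.

>>> jog_arm(turn=[[0, 0, 0], [0, 0, 0], [0, 0, 0], [0, 0, 0], [0, 0, 0], [0, 0, 0], [0, 0, 0]], translation=[[0, 0, 0], [0, 0, 0], [0, 0, 0], [0, 0, 0], [0, 0, -0.05], [0, 0, -0.1], [0, 0, -0.1]], grip=[0, 0, 0, 0, 0, 0, 0])

```text
clock: 14.02
tool_pos: [0.5447, 0.0509, 0.1695]
eef_rot: [0.726, 0.688, 0.003, 0.002]
contact_force: [0.2, 0.1, -0.7]
opening: 0.999
finger_force: 0.0
```

```bash
python3 - <<'E'
from h import *
cams.snapshot("side")
for n in("rail_mid","tee_handle"): print([(np.round(d["position"],4),d["p"]) for d in models.place_of("side",n)])
E
```

```text
[(array([0.5401, 0.0389, 0.0382]), 0.61)]
[(array([0.4906, 0.1577, 0.0457]), 0.74)]
```

>>> jog_arm(turn=[[0, 0, 0.18], [0, 0, 0.36], [0, 0, 0.54], [0, 0, 0.72], [0, 0, 0.9], [0, 0, 1.08], [0, 0, 1.26], [0, 0, 1.44], [0, 0, 1.571], [0, 0, 1.571], [0, 0, 1.571], [0, 0, 1.571]], translation=[[0.013, -0.007, 0], [0.026, -0.0145, 0], [0.039, -0.022, 0], [0.052, -0.029, 0], [0.065, -0.0365, 0], [0.078, -0.044, 0], [0.091, -0.051, 0], [0.1035, -0.0585, 0], [0.1035, -0.0585, 0], [0.1035, -0.0585, 0.04], [0.1035, -0.0585, 0.07], [0.1035, -0.0585, 0.07]], grip=[0, 0, 0, 0, 0, 0, 0, 0, 0, 0, 0, 0])

```text
clock: 15.68
tool_pos: [0.4873, 0.1556, 0.0935]
eef_rot: [1.0, -0.026, -0.003, 0.002]
contact_force: [-0.6, -0.2, 1.1]
opening: 1.002
finger_force: 0.0
```

>>> jog_arm(turn=[[0, 0, 0], [0, 0, 0], [0, 0, 0], [0, 0, 0], [0, 0, 0], [0, 0, 0], [0, 0, 0], [0, 0, 0], [0, 0, 0], [0, 0, 0]], translation=[[0.0045, -0.0015, 0], [0.0045, -0.0015, 0.03], [0.0045, -0.0015, 0.046], [0.0045, -0.0015, 0.046], [0.0045, -0.0015, 0.046], [0.0045, -0.0015, 0.046], [0.0045, -0.0015, 0.046], [0.0045, -0.0015, 0.046], [0.0045, -0.0015, 0.046], [0.0045, -0.0015, 0.046]], grip=[0, 0, 0, 1, 1, 1, 1, 1, 1, 1], force=15)

```text
clock: 16.92
tool_pos: [0.4943, 0.1576, 0.0504]
eef_rot: [1.0, -0.027, 0.0, 0.0]
contact_force: [-0.1, 0.3, 3.0]
opening: 0.45
finger_force: 15.0
```

>>> jog_arm(turn=[[0, 0, 0], [0, 0, 0], [0, 0, 0], [0, 0, 0], [0, 0, 0], [0, 0, 0], [0, 0, 0], [0, 0, 0], [0, 0, 0]], translation=[[0.0007, 0, -0.013], [0.0027, 0, -0.026], [0.006, 0, -0.0385], [0.011, 0, -0.051], [0.0167, 0, -0.0625], [0.024, 0, -0.0735], [0.032, 0, -0.0835], [0.0415, 0, -0.093], [0.0415, 0, -0.093]], grip=[1, 1, 1, 1, 1, 1, 1, 1, 1])

```text
clock: 18.05
tool_pos: [0.5353, 0.1554, 0.1442]
eef_rot: [1.0, -0.027, -0.0, -0.0]
contact_force: [-3.9, 0.1, 3.2]
opening: 0.451
finger_force: 15.0
```

>>> jog_arm(turn=[[0, 0, 0], [0, 0, 0], [0, 0, 0], [0, 0, 0], [0, 0, 0], [0, 0, 0], [0, 0, 0], [0, 0, 0]], translation=[[0.01, 0, -0.008], [0.021, 0, -0.015], [0.0325, 0, -0.021], [0.045, 0, -0.026], [0.0575, 0, -0.029], [0.0705, 0, -0.0315], [0.0835, 0, -0.032], [0.0835, 0, -0.032]], grip=[1, 1, 1, 1, 1, 1, 1, 1])

```text
clock: 19.05
tool_pos: [0.6214, 0.1508, 0.1759]
eef_rot: [1.0, -0.027, 0.002, -0.0]
contact_force: [0.0, -0.3, 3.3]
opening: 0.452
finger_force: 15.0
```

```bash
python3 - <<'E'
from h import *
im=cams.snapshot("side")
cv2.imwrite("pics/s6.png",cv2.resize(im[100:300,180:480,::-1],None,fx=2.5,fy=2.5))
for n in("rail_mid","tee_handle"): print([(np.round(d["position"],4),d["p"]) for d in models.place_of("side",n)])
E
```

```text
[(array([0.5394, 0.0457, 0.0453]), 0.7)]
[(array([0.6149, 0.1511, 0.1732]), 0.81)]
```

View pics/s6.png

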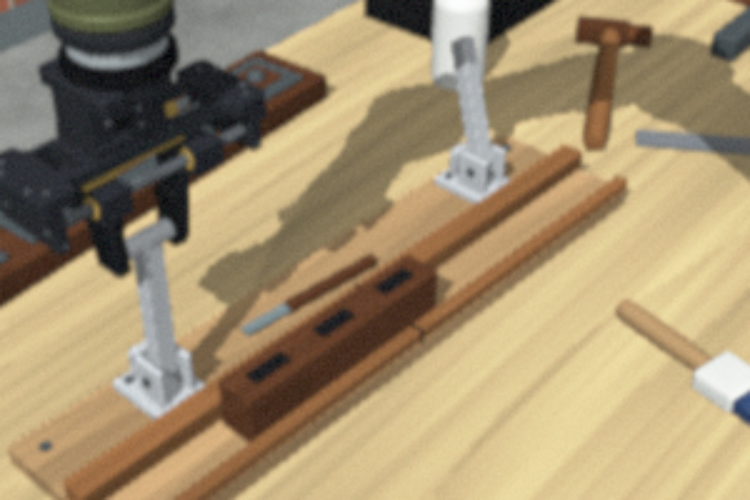

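The T-stop is upright (handle at crop (150,238)), the rail lies in the channel at (330,345), and the plain stop stands. Release and rise clear.

>>> jog_arm(turn=[[0, 0, 0], [0, 0, 0], [0, 0, 0], [0, 0, 0], [0, 0, 0], [0, 0, 0], [0, 0, 0]], translation=[[0, 0, 0], [0, 0, 0], [0, 0, 0], [0, 0, -0.03], [0, 0, -0.07], [0, 0, -0.11], [0, 0, -0.11]], grip=[0, 0, 0, 0, 0, 0, 0])

```text
clock: 20.08
tool_pos: [0.6209, 0.1516, 0.2887]
eef_rot: [1.0, -0.027, 0.003, -0.001]
contact_force: [0.4, 0.5, -0.1]
opening: 1.0
finger_force: 0.0
```

```bash
python3 - <<'E'
from h import *
for c in("side","top"):
    cams.snapshot(c)
    for n in("rail_mid","tee_handle"): print(c,[(np.round(d["position"],4),d["p"]) for d in models.place_of(c,n)])
E
```

```text
side [(array([0.5402, 0.0416, 0.041 ]), 0.71)]
side [(array([0.6156, 0.1478, 0.1719]), 0.59)]
top [(array([0.5395, 0.0396, 0.04  ]), 0.93)]
top [(array([0.618 , 0.1512, 0.1693]), 0.94)]
```

```bash
python3 -c "
from plant import r
print(r.finish_job())"
```

```text
the job is handed in; nothing more can be done
None
```

The job is handed in at about 20 s: I gauged the rail against the lowered T-stop and left it in the channel. The T-stop is back upright, the plain stop was not touched, and the gripper is clear; the hand-in returned no verdict.

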